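Clamp a casting mould with the hand-pumped press

ROBOT

A 7-joint arm with a two-finger parallel gripper is mounted at the origin on a cart in front of the work surface, level with it; the furniture and walls round the work are solid. World frame = base frame: x ahead of the robot, y to its left, z up, the work surface at z = 0. Lengths are in mm, angles in rad, forces in N, time in s.
With the tool pointing down it reaches from about 400 to 875 mm from the base axis. Payload 4.4 kg.
Tool frame: the origin (TCP) lies at the very end of the fingers, on their centre line; the grasp point (between the pads) lies 19 mm behind it; z points along the fingers, y is the line along which they close (so a half turn about z gives the same grasp; the last joint's range is limited). The gripper opens to 85 mm and grips with 20 to 120 N. Pads are 22 mm wide; open, the fingers measure 114 mm over their backs; the gripper's body (76 mm by 85 mm) begins 54 mm behind the grasp point. The pads swing forward as they close: fully open they stand 13 mm farther back than shut.
Start: joints at [1.106, 0.628, 0.038, 1.517, -0.027, 0.996, -0.02], TCP at [252.431, -598.996, 231.313] pointing down, gripper open.
Joint ranges: [-3.06, 3.06], [-0.37, 2.12], [-1.25, 1.32], [0.18, 2.47], [-1.1, 4.24], [0.23, 1.98], [-2.94, 2.94]. Speed limits (rad/s): [2.57, 2.57, 3.14, 3.14, 3.14, 3.14, 3.14].

INTERFACE

Orientations are given as [roll, pitch, yaw] about the fixed x, y, z axes, in that order (R = Rz(yaw) Ry(pitch) Rx(roll)).
In Python, from cell import status, get_image, ctrl, models gives the robot as it stands.
- The arm moves only by the shell command python3 -m handwheel 'ROWS' [OPENING]. ROWS is JSON, a list of rows, each an object with "delta_pos": the shift along the world's x, y, z in cm, a list of three; "yaw": the turn about the world's z in rad. A call has 1 to 10 rows; each row shifts and turns the commanded pose from where the row before left it; what a row does not reach is not made up. A row lasts 1/12 s, in which the tool goes at most 41.7 mm and 7.16 degrees, less where a joint would pass 70% of its speed; a pose out of reach is approached as far as the arm can. A call is refused whole if a number of a shift passes 4.17 or a number of a turn 0.125, either way. A call with a gripper value outside its range is refused whole. OPENING is the opening, from -1 (shut) to 1 (fully open), set as the call begins (- or left out, the last holds). The fingers move at their own pace and stop on an object; the grip force is fixed at half the most. Time passes only in rows, so rows that do not move let the fingers close. It gives the time, the measured TCP pose, the force, the opening and the grip force at its end, in the units of the state.
- status.read_state(): the state, without advancing time (a new reading comes with each control period).
- get_image(name): name is "scene" or "top" or "wrist"; returns a dict with "color" (420x560x3 uint8, red, green, blue), "z_map" (420x560 float32, mm along the optical axis (not along the pixel's ray), 0 where there is no reading), "fx", "fy", "cx", "cy" (pixels), "k1" (the pictures are not rectified: a ray, as slopes to the right and down, at radius r is drawn at 1 + k1 r^2 times it, then the intrinsics apply), "position" and "rotation" of the camera in the world; the wrist camera has in their place "hand_eye" (4x4, takes a point from camera to tool coordinates, whose origin is the TCP and whose axes are the flange's). Camera axes: x right, y up, looking along -z (the intrinsics and any distortion apply to the point x, -y, -z); pixel columns grow to the right and rows downward; lengths in mm; the calibration is good to about 2 mm. A picture is of the moment at which its call begins: read the wrist's pose just before it.
- ctrl.finish_job(): hands the job in; it is judged then, once.
Trained networks look in a picture, given as the dict that the camera call returned (one of the last four; its "shot" number tells which), for a name from the list of things; names that differ only in an ending like _2 or _b are one class to them, and where a whole thing is asked for, a point or a joint stands for the part that bears it (a point fixed in the world has none). Each returns a list of dicts, best first, with "score" (0 to 1); they miss things now and then, are a little off and sometimes report something else, mostly with a low value. They report only what shows in the picture. A call takes as long as a camera call. They do not tell look-alikes from the thing itself.
- models.boxes_of(picture, name): "rect" ([left, top, right, bottom] in pixels, round what is visible of it).
The state is a dict: "clock": time; "qpos": joint angles; "qd": joint speeds; "tau": joint torques, N m; "eef_pos": TCP position; "tool_rot": TCP orientation; "force": force on the tool from outside, world axes, zero at the start; "torque": the same for the moment, N m; "width": finger opening in mm; "gripper_force": force on a finger pad.
Only numpy, scipy, OpenCV 4.12 (cv2) and the standard library are available. Lean on these libraries where they do the work, as an engineer would, in place of code of your own. Each camera call takes 0.05 s, during which the arm holds its last target. There are 200 camera calls.

TASK

Get the two-part mould clamped shut in the hand-pumped press: turn the black selector knob so that its white pointer stands on the red mark, then work the sprung red lever in full strokes, down to its stop and back up, until the jaw has pushed the two halves together against the fixed head and you feel the lever turn distinctly stiffer than in the strokes before. Stop at once there, even in mid-stroke, because forcing it on would crush the plaster; move the jaw only with the pump, let the lever come back up, let go, and leave the other things on the table alone.

Things in the scene. Friction and masses are not known exactly. Their poses are not given: they have to be found in the camera images.
- press: Blue hand-pumped press fixed to the table; origin on the table, z up, front -x. Base 110 (x) x 360 mm (y -195..165), 12 mm thick. Fixed blue head 90 x 70 mm at y 85..155, top at z 62, clamping face at y = 85 mm. Blue pump housing 64 x 95 mm at y -185..-90, top at z 74. Jaw and mould halves stand on the bed between them. The lever sits on the housing and points to -y.
- pump_lever (a joint): Sprung red lever: 0 = raised (41 deg above level; its spring returns it), grows as pressed down, stop at 0.70. Pivot at (0, -108, 98) mm in the press frame, swings in its y-z plane. A free stroke takes 5 to 9 N at lever_grip, rising a little to the stop, and moves the jaw about 18 mm (none if the knob is far off the mark); 4 to 6 strokes in all. Clamp is tight when it takes 3 to 5 N more.
- lever_grip (a point): Middle of the lever's red grip, on its axis, 150 mm from the pivot. The grip is a bar of 22 mm diameter, 84 mm long, with a black ball of 28 mm diameter at the free end.
- valve_knob (a joint): Selector knob on top of the fixed head, axis vertical; value grows clockwise seen from above, range 0 to 1.55; 1.25 = pointer on the red mark. Stays where it is left.
- knob_grip (a point): On the knob's axis, mid-height of its bar grip (black bar 56 mm long, 16 mm thick, 32 mm high, its top 106 mm above the table; its underside is a disc of 42 mm diameter, 66 to 74 mm above the table).
- knob_pointer (a point): Upper pointer end of the knob's bar, 28 mm from the axis, marked by a white line; the bar runs from here through the knob's axis.
- valve_mark (a point): The red index mark on the aluminium plate under the knob, 23.5 mm from the knob's axis towards the front (-x) of the press.
- jaw: Moving jaw of the press: blue plate 76 mm wide, 50 mm high, 18 mm thick, with a sprung black rubber pad in front of it. Origin at table height, on the blue plate's front face; the pad's face is 18 mm further along +y and yields by up to 8 mm. Driven towards +y by the pump; friction holds it.
- half_a: Mould half next to the fixed head: grey plaster with a plywood outer board, 80 mm (x) by 28 mm (y, thickness) by 58 mm high, loose, standing on the press bed. Origin at the centre of its underside, z up.
- half_b: Mould half next to the jaw: same size and make as half_a, same origin.
- putty_tin: Bystander: grey round tin with a yellow lid, 54 mm diameter, 26 mm high; origin at the centre of its underside.
- masking_tape: Bystander: roll of tan masking tape lying flat, 58 mm diameter, 19 mm high; origin at the centre of its underside.
- sanding_stick: Bystander: black sanding stick lying flat, 150 x 20 x 5 mm; origin at the centre of its underside.
Mind the look-alikes: they are no part of the job. What is shaped like the half_a but orange is not meant. What is shaped like the half_b but turquoise is not meant.

How it is judged:
By the outcome, as a careful person would: the job done as asked, in the order asked, and still so for the second after the job is handed in, with the robot touching nothing.
It also fails if it takes over 64 s, if anything falls off the work surface, if the arm or the gripper's body presses on something with over 40 N, if the wrist force passes 120 N, or if a joint passes its speed limit or range.

## Working session

There is one attempt and no reset: what is moved stays moved. The work goes in short steps, Python scripts to look and compute and a shell command to move; the robot and the scene stay as the last step left them, time stands still between calls to the robot, and variables do not carry over. Pictures are saved under pics/ and viewed, at most 10 in all, crops included, and the job is handed in when it is done.

```bash
mkdir -p pics; ls
cat > h.py <<'E'
import numpy as np, cv2, json
from cell import status, get_image, ctrl, models
def save(p,name,crop=None,scale=1):
    im=p["color"][:,:,::-1]
    if crop: l,t,r,b=crop; im=im[t:b,l:r]
    im=cv2.resize(np.ascontiguousarray(im),None,fx=scale,fy=scale,interpolation=cv2.INTER_CUBIC)
    cv2.imwrite("pics/"+name+".png",im)
def cam(p):
    return np.array(p["position"],float),np.array(p["rotation"],float)
def ray(p,u,v):
    xd=(np.asarray(u,float)-p["cx"])/p["fx"]; yd=(np.asarray(v,float)-p["cy"])/p["fy"]
    x,y=xd,yd
    for _ in range(20):
        f=1+p["k1"]*(x*x+y*y); x,y=xd/f,yd/f
    return x,y
def pts(p,u,v,z=None):
    x,y=ray(p,u,v)
    if z is None: z=p["z_map"][np.asarray(v,int),np.asarray(u,int)]
    c=np.stack([x*z,-y*z,-z*np.ones_like(x)],-1)
    o,R=cam(p); return c@R.T+o
def onplane(p,u,v,h):
    o,R=cam(p); d=pts(p,u,v,1.0)-o; return o+d*((h-o[2])/d[...,2])[...,None]
def proj(p,X):
    o,R=cam(p); c=(np.asarray(X,float)-o)@R; x=c[...,0]/-c[...,2]; y=-c[...,1]/-c[...,2]
    f=1+p["k1"]*(x*x+y*y); return np.stack([p["fx"]*x*f+p["cx"],p["fy"]*y*f+p["cy"]],-1)
E
python3 - <<'E'
from h import *
s=status.read_state();print({k:np.round(v,3).tolist() for k,v in s.items()})
ims=[]
for n in("top","scene"):
    p=get_image(n); save(p,n+"0",None,1.4)
    print(n,np.round(p["position"],1),np.round(p["rotation"],3).tolist(),p["fx"],p["k1"])
    for k in("press","pump_lever","lever_grip","valve_knob","knob_grip","knob_pointer","valve_mark","jaw","half_a","putty_tin","masking_tape","sanding_stick"):
        try:
            print(k,[(round(d["score"],2),np.round(d["rect"]).astype(int).tolist()) for d in models.boxes_of(p,k)[:4]])
        except Exception as e: print(k,e)
E
```

```text
pics
{'clock': 0.0, 'qpos': [1.106, 0.629, 0.038, 1.518, -0.027, 0.996, -0.02], 'qd': [-0.001, 0.001, -0.0, -0.002, -0.001, -0.001, -0.001], 'tau': [-0.0, -56.34, 1.226, -19.344, 0.011, 0.011, -0.0], 'eef_pos': [252.178, -598.419, 230.397], 'tool_rot': [-3.14, 0.0, 0.399], 'force': [0.224, 0.151, -0.136], 'torque': [-0.076, -0.039, 0.041], 'gripper_force': 0.0, 'width': 85.015}
top [ 302.    46.9 1391.8] [0.179, -0.016, -1.594] 447.3642009688398 0.024482627412952967
press [(0.56, [182, 195, 335, 239])]
pump_lever [(0.93, [270, 204, 340, 214])]
lever_grip [(0.87, [268, 208, 338, 218])]
valve_knob [(0.71, [178, 198, 336, 239]), (0.59, [184, 200, 202, 213])]
knob_grip [(0.7, [189, 200, 209, 216])]
knob_pointer [(0.66, [184, 198, 208, 216])]
valve_mark [(0.88, [180, 194, 338, 242])]
jaw [(0.8, [252, 201, 305, 230])]
half_a [(0.72, [212, 199, 227, 228]), (0.7, [146, 185, 167, 215]), (0.63, [225, 201, 234, 225]), (0.49, [175, 152, 199, 180])]
putty_tin [(0.7, [386, 216, 403, 229])]
masking_tape [(0.57, [246, 156, 267, 175])]
sanding_stick [(0.61, [108, 250, 156, 258])]
scene [ -20.1 -530.1 1097.3] [0.677, -0.004, -0.776] 441.6160757561058 -0.11724809990084308
press []
pump_lever []
lever_grip []
valve_knob []
knob_grip []
knob_pointer []
valve_mark [(0.16, [150, 171, 161, 176])]
jaw []
half_a []
putty_tin []
masking_tape []
sanding_stick [(0.6, [151, 173, 160, 180])]
```

```bash
cat >> h.py <<'E'
from scipy.spatial.transform import Rotation as Ro
def cam(p):
    if "hand_eye" in p:
        s=p["state"]; H=np.array(p["hand_eye"],float); R=Ro.from_euler("xyz",s["tool_rot"]).as_matrix()
        return R@H[:3,3]+np.array(s["eef_pos"]),R@H[:3,:3]
    return np.array(p["position"],float),Ro.from_euler("xyz",p["rotation"]).as_matrix()
def shot(n):
    s=status.read_state(); p=get_image(n)
    if n=="wrist": p["state"]=s
    return p
E
python3 - <<'E'
from h import *
p=shot("top"); save(p,"top1",(90,130,430,280),2.35)
for n,u,v in (("table",300,280),("lever grip",305,209),("knob",193,207),("tin",394,222),("tape",256,160),("stick",132,254),("half?",219,214),("orange?",156,200)): print(n,pts(p,u,v).round(1))
s=shot("scene"); save(s,"scene1",None,1.4)
E
```

```text
table [ 317.2 -133.6 -733.7]
lever grip [503.7 -77.4 173.3]
knob [527.8 241.8 103.9]
tin [ 482.1 -366.9   22.7]
tape [693.1  56.6   7.7]
stick [403.  442.3   3. ]
half? [511.3 169.7  68.1]
orange? [559.5 359.9  58.6]
```

View pics/top1.png

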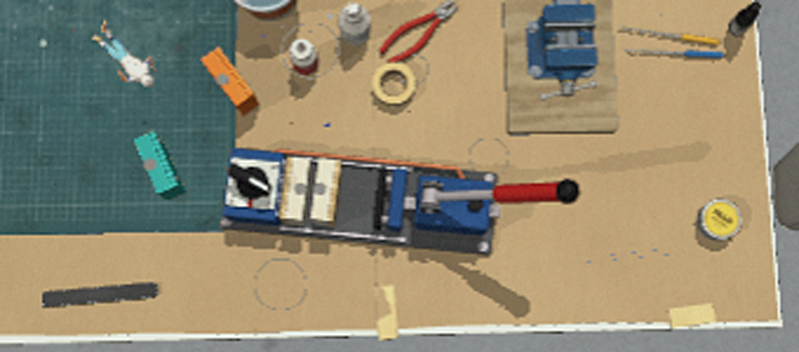

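View pics/scene1.png

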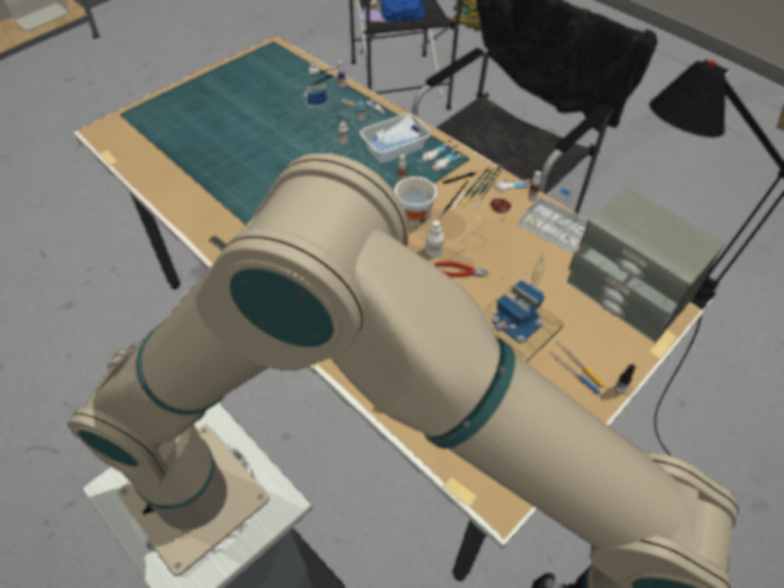

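Top view (crop, scale 2.35 from (90,130)): the press lies across with its head to the left at about (255,185) and the red lever to the right, ball at (567,190). The white pointer is on the knob at about (250,178). The look-alikes are the orange block at (228,78) and the turquoise block at (157,163), both off the press. The cream/grey pair at (297,190) and (325,190) standing in the press bed are the halves meant. The scene view is blocked by the arm. I'm moving over the press for a wrist view.

```bash
python3 -m handwheel '[{"delta_pos":[0.5,3.0,1.5]},{"delta_pos":[1.1,3.9,1.5]},{"delta_pos":[1.1,3.9,1.5]},{"delta_pos":[1.1,3.9,1.5]},{"delta_pos":[1.1,3.9,1.5]},{"delta_pos":[1.2,3.9,1.5]},{"delta_pos":[1.2,3.9,1]},{"delta_pos":[1.2,3.9,0]},{"delta_pos":[1.2,3.9,0]},{"delta_pos":[1.2,3.9,0]}]' -1
python3 -m handwheel '[{"delta_pos":[1.2,3.9,0]},{"delta_pos":[1.2,3.9,0]},{"delta_pos":[1.2,3.9,0]},{"delta_pos":[1.2,3.9,0]},{"delta_pos":[1.2,3.9,0]},{"delta_pos":[1.2,3.9,0]},{"delta_pos":[1.0,3.0,0]},{"delta_pos":[0.6,2.0,0]},{"delta_pos":[0,0,0]},{"delta_pos":[0,0,0]}]' 1
python3 - <<'E'
from h import *
p=shot("wrist"); save(p,"w1",None,1.4)
print(np.round(p["hand_eye"],2).tolist(),p["fx"],p["k1"]); print(cam(p))
for k in("valve_knob","knob_grip","knob_pointer","valve_mark","jaw","half_a","press","lever_grip"):
    print(k,[(round(d["score"],2),np.round(d["rect"]).astype(int).tolist()) for d in models.boxes_of(p,k)[:3]])
np.savez("w1.npz",**{k:v for k,v in p.items() if k!="state"},state=json.dumps({k:np.asarray(v).tolist() for k,v in p["state"].items()}))
E
```

```text
[[0.0, 0.95, 0.3, 76.06], [1.0, -0.0, -0.0, 0.41], [-0.0, 0.3, -0.95, -142.68], [0.0, 0.0, 0.0, 1.0]] 303.5063250314782 -0.042333508922153235
(array([ 322.6570842 , -569.84520088,  374.01686073]), array([[ 3.88700230e-01,  8.78574213e-01,  2.77523841e-01],
       [-9.21364195e-01,  3.70520777e-01,  1.17483507e-01],
       [ 3.89630154e-04, -3.01366397e-01,  9.53508334e-01]]))
valve_knob []
knob_grip []
knob_pointer []
valve_mark []
jaw []
half_a []
press []
lever_grip []schema error: expected keys delta_pos, yaw
schema error: expected keys delta_pos, yaw
```

View pics/w1.png

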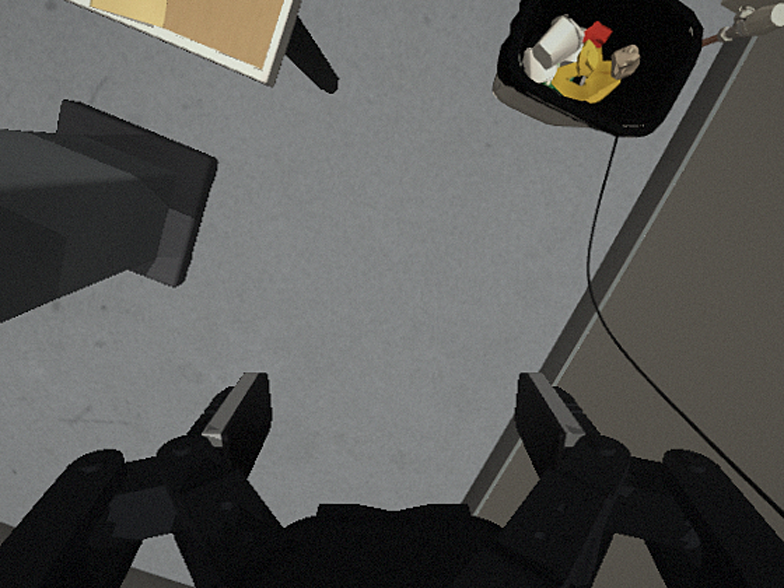

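The rows were refused because yaw is required; the wrist picture only shows the floor beside the bench. Resending with yaw.

```bash
python3 -m handwheel '[{"delta_pos":[0.5,3.0,1.5],"yaw":0},{"delta_pos":[1.1,3.9,0.9],"yaw":0},{"delta_pos":[1.1,3.9,0.9],"yaw":0},{"delta_pos":[1.1,3.9,0.9],"yaw":0},{"delta_pos":[1.1,3.9,0.9],"yaw":0},{"delta_pos":[1.2,3.9,0.9],"yaw":0},{"delta_pos":[1.2,3.9,0.9],"yaw":0},{"delta_pos":[1.2,3.9,0.9],"yaw":0},{"delta_pos":[1.2,3.9,0.9],"yaw":0},{"delta_pos":[1.2,3.9,0.9],"yaw":0}]' -1
python3 -m handwheel '[{"delta_pos":[1.2,3.9,0],"yaw":0},{"delta_pos":[1.2,3.9,0],"yaw":0},{"delta_pos":[1.2,3.9,0],"yaw":0},{"delta_pos":[1.2,3.9,0],"yaw":0},{"delta_pos":[1.2,3.9,0],"yaw":0},{"delta_pos":[1.2,3.9,0],"yaw":0},{"delta_pos":[1.0,3.0,0],"yaw":0},{"delta_pos":[0.6,2.0,0],"yaw":0},{"delta_pos":[0,0,0],"yaw":0},{"delta_pos":[0,0,0],"yaw":0}]' 1
python3 - <<'E'
from h import *
p=shot("wrist"); save(p,"w2",None,1.4)
for k in("valve_knob","knob_grip","knob_pointer","valve_mark","jaw","half_a","press","lever_grip"):
    print(k,[(round(d["score"],2),np.round(d["rect"]).astype(int).tolist()) for d in models.boxes_of(p,k)[:3]])
np.savez("w2.npz",**{k:v for k,v in p.items() if k!="state"},state=json.dumps({k:np.asarray(v).tolist() for k,v in p["state"].items()}))
E
```

```text
clock: 2.68
eef_pos: [361.4, -216.7, 327.9]
tool_rot: [3.141, -0.001, 0.398]
force: [1.1, 0.0, 0.6]
width: 0.2
gripper_force: 0.0
clock: 3.52
eef_pos: [449.2, 66.3, 327.1]
tool_rot: [3.142, 0.0, 0.402]
force: [-0.3, 0.1, -0.1]
width: 85.3
gripper_force: 0.0
valve_knob [(0.57, [147, 25, 193, 80])]
knob_grip [(0.57, [145, 27, 191, 77])]
knob_pointer [(0.88, [146, 26, 193, 77])]
valve_mark [(0.58, [142, 12, 526, 275])]
jaw [(0.65, [276, 95, 329, 160])]
half_a [(0.81, [227, 65, 274, 129]), (0.6, [193, 47, 244, 119])]
press [(0.78, [143, 12, 526, 274])]
lever_grip [(0.91, [330, 143, 527, 275]), (0.25, [144, 11, 528, 275])]
```

View pics/w2.png

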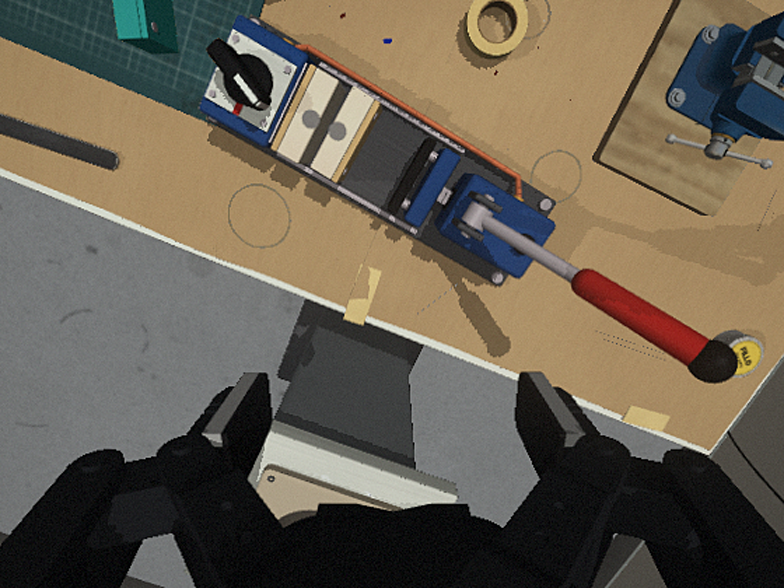

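The wrist view shows (at 1.4x) the knob at (243,78) with its white pointer end at (252,95), the red mark at (237,108), the halves at (312,120) and (340,130), and the lever from (475,215) to the ball at (713,360). Next I fit the press pose.

```bash
cat >> h.py <<'E'
def load(f):
    d=np.load(f); p={k:d[k] for k in d.files}; p["state"]=json.loads(str(d["state"]))
    for k in("fx","fy","cx","cy","k1"):p[k]=float(p[k])
    return p
def cloud(p):
    v,u=np.mgrid[0:420,0:560]; X=pts(p,u,v); hsv=cv2.cvtColor(np.ascontiguousarray(p["color"]),cv2.COLOR_RGB2HSV).astype(int)
    return X,hsv,u,v
def rect(P): 
    r=cv2.minAreaRect(P[:,:2].astype(np.float32)); return np.round(r[0],1),np.round(r[1],1),round(r[2],1),len(P)
E
cat > fit.py <<'E'
from h import *
import sys
p=load(sys.argv[1]); X,H,u,v=cloud(p); h,s,val=H[...,0],H[...,1],H[...,2]; z=X[...,2]; ok=p["z_map"]>0
roi=(X[...,0]>430)&(X[...,0]<600)&ok&(v<270)
blue=(h>100)&(h<125)&(s>120)&roi
for n,m in(("head",blue&(abs(z-62)<5)&(X[...,1]>150)),("housing",blue&(abs(z-74)<4)&(X[...,1]<80)),("headall",roi&(z>57)&(z<80)&(X[...,1]>190)),("halves",roi&(abs(z-70)<7)&(X[...,1]>60)&(X[...,1]<200)&(s<110)&(val>120)),("knobbar",roi&(val<70)&(z>97)&(X[...,1]>150)),("knob",roi&(z>99)&(X[...,1]>150))):
    P=X[m]; print(n,rect(P) if len(P)>5 else len(P), np.median(P[:,2]).round(1))
red=((h<6)|(h>174))&(s>150)&(val>60)&ok
g=red&(z>110)&(X[...,1]<0); P=X[g]; c=P.mean(0); U=np.linalg.svd(P-c,full_matrices=False)[2][0]
print("grip",c.round(1),U.round(3),"yaw(-y axis)",np.degrees(np.arctan2(U[0],-U[1])) if U[1]<0 else np.degrees(np.arctan2(-U[0],U[1])),P.min(0).round(),P.max(0).round())
m=red&(X[...,1]>150)&(z<80)&(X[...,0]<560); print("mark",X[m].mean(0).round(1) if m.any() else 0,m.sum())
w=roi&(s<60)&(val>170)&(z>90)&(X[...,1]>150); print("white",X[w].mean(0).round(1),w.sum())
E
python3 fit.py w2.npz
```

```text
head (array([533.5, 236.9]), array([68.4, 89.1]), 83.1, 1340) 61.8
housing (array([503.6, -17.2]), array([92.5, 62.5]), 83.2, 2128) 74.0
headall (array([538.1, 279. ]), array([187.,  91.]), 83.7, 4648) 64.2
halves (array([524.8, 164.6]), array([72.4, 80.9]), 86.0, 2577) 70.1
knobbar (array([533.3, 236.6]), array([55.4, 16.5]), 59.0, 658) 105.4
knob (array([533.1, 236.7]), array([55.4, 16.7]), 59.0, 785) 105.6
grip [494.3 -95.4 204. ] [-0.087 -0.744  0.663] yaw(-y axis) -6.708523200524914 [ 480. -133.  169.] [508. -59. 233.]
mark [508.1 240.3  67.1] 37
white [525.5 224.1 106.5] 98
```

Fitted pose: press yaw −6.7°, knob axis (533.3, 236.7), bar at 59°, with the pointer end toward −121° and the mark at 173.3°. The knob has to turn 1.147 rad clockwise. Moving above it.

```bash
python3 -m handwheel '[{"delta_pos":[1.2,2.43,-2.6],"yaw":0.09},{"delta_pos":[1.2,2.43,-2.6],"yaw":0.09},{"delta_pos":[1.2,2.43,-2.6],"yaw":0.09},{"delta_pos":[1.2,2.43,-2.6],"yaw":0.09},{"delta_pos":[1.2,2.43,-2.6],"yaw":0.09},{"delta_pos":[1.2,2.43,-2.6],"yaw":0.09},{"delta_pos":[1.2,2.43,-2.6],"yaw":0.09},{"delta_pos":[0,0,0],"yaw":0},{"delta_pos":[0,0,0],"yaw":0}]'
python3 -c "
from h import *
s=status.read_state();print(np.round(s['qpos'],2))"
```

```text
clock: 4.72
eef_pos: [532.1, 236.2, 143.0]
tool_rot: [-3.138, 0.003, 1.03]
force: [-0.9, 0.1, 0.9]
width: 85.4
gripper_force: 0.0
[-0.23  0.67 -0.37  1.79  0.33  0.76 -1.31]
```

```bash
python3 -m handwheel '[{"delta_pos":[0.1,0.05,-2],"yaw":0},{"delta_pos":[0,0,-2],"yaw":0},{"delta_pos":[0,0,-1.4],"yaw":0},{"delta_pos":[0,0,-0.7],"yaw":0},{"delta_pos":[0,0,0],"yaw":0},{"delta_pos":[0,0,0],"yaw":0}]'
python3 -m handwheel '[{"delta_pos":[0,0,0],"yaw":0},{"delta_pos":[0,0,0],"yaw":0},{"delta_pos":[0,0,0],"yaw":0},{"delta_pos":[0,0,0],"yaw":0},{"delta_pos":[0,0,0],"yaw":0},{"delta_pos":[0,0,0],"yaw":0},{"delta_pos":[0,0,0],"yaw":0},{"delta_pos":[0,0,0],"yaw":0}]' -1
```

```text
clock: 5.22
eef_pos: [534.9, 235.5, 85.4]
tool_rot: [3.14, -0.001, 1.027]
force: [0.3, 0.5, -0.1]
width: 85.4
gripper_force: 0.0
clock: 5.88
eef_pos: [533.4, 236.7, 84.7]
tool_rot: [-3.141, 0.0, 1.03]
force: [-3.3, 1.1, 5.3]
width: 14.8
gripper_force: 59.7
```

Gripped (14.8 mm, 60 N). Now turning clockwise by 1.147.

```bash
python3 -m handwheel '[{"delta_pos":[0,0,0],"yaw":-0.1},{"delta_pos":[0,0,0],"yaw":-0.1},{"delta_pos":[0,0,0],"yaw":-0.1},{"delta_pos":[0,0,0],"yaw":-0.1},{"delta_pos":[0,0,0],"yaw":-0.1},{"delta_pos":[0,0,0],"yaw":-0.1},{"delta_pos":[0,0,0],"yaw":-0.1},{"delta_pos":[0,0,0],"yaw":-0.1},{"delta_pos":[0,0,0],"yaw":-0.1},{"delta_pos":[0,0,0],"yaw":-0.1}]'
python3 -m handwheel '[{"delta_pos":[0,0,0],"yaw":-0.1},{"delta_pos":[0,0,0],"yaw":-0.05},{"delta_pos":[0,0,0],"yaw":0},{"delta_pos":[0,0,0],"yaw":0},{"delta_pos":[0,0,0],"yaw":0}]'
```

```text
clock: 6.72
eef_pos: [532.4, 238.2, 84.7]
tool_rot: [-3.14, 0.002, 0.026]
force: [-4.4, 3.4, 5.1]
width: 14.8
gripper_force: 59.8
clock: 7.13
eef_pos: [532.4, 238.5, 84.7]
tool_rot: [-3.14, 0.003, -0.119]
force: [-3.8, 3.9, 5.7]
width: 14.9
gripper_force: 59.8
```

Open, rise, and look.

```bash
python3 -m handwheel '[{"delta_pos":[0,0,0],"yaw":0},{"delta_pos":[0,0,0],"yaw":0},{"delta_pos":[0,0,0],"yaw":0},{"delta_pos":[0,0,0],"yaw":0},{"delta_pos":[0,0,2],"yaw":0},{"delta_pos":[0,0,4],"yaw":0},{"delta_pos":[0,-2,3.5],"yaw":0},{"delta_pos":[0,-2,3.5],"yaw":0},{"delta_pos":[0,-2,3.5],"yaw":0},{"delta_pos":[0,0,0],"yaw":0}]' 1
python3 - <<'E'
from h import *
p=shot("wrist"); save(p,"w3",None,1.4)
np.savez("w3.npz",**{k:v for k,v in p.items() if k!="state"},state=json.dumps({k:np.asarray(v).tolist() for k,v in p["state"].items()}))
E
python3 fit.py w3.npz
```

```text
clock: 7.97
eef_pos: [538.8, 171.6, 256.1]
tool_rot: [-3.14, -0.012, -0.128]
force: [0.3, 0.1, 0.7]
width: 85.4
gripper_force: 0.0
head (array([534. , 237.4]), array([68.6, 88.5]), 83.3, 1260) 61.6
housing (array([503.9, -17.6]), array([94.6, 62.8]), 83.8, 2395) 73.9
headall (array([542.6, 290.4]), array([213.6,  89.9]), 80.9, 5527) 62.3
halves (array([521.3, 134. ]), array([127.2,  81.8]), 83.1, 3169) 69.9
knobbar (array([532.8, 233. ]), array([30. , 54.5]), 73.5, 735) 105.3
knob (array([532. , 233.1]), array([30.7, 55.8]), 73.9, 902) 105.7
grip [496.8 -59.2 169.2] [-0.997 -0.028  0.067] yaw(-y axis) -88.38937861842966 [490. -62. 167.] [503. -58. 172.]
mark 0 0
white [518.8 239.3 106.8] 103
```

View pics/w3.png

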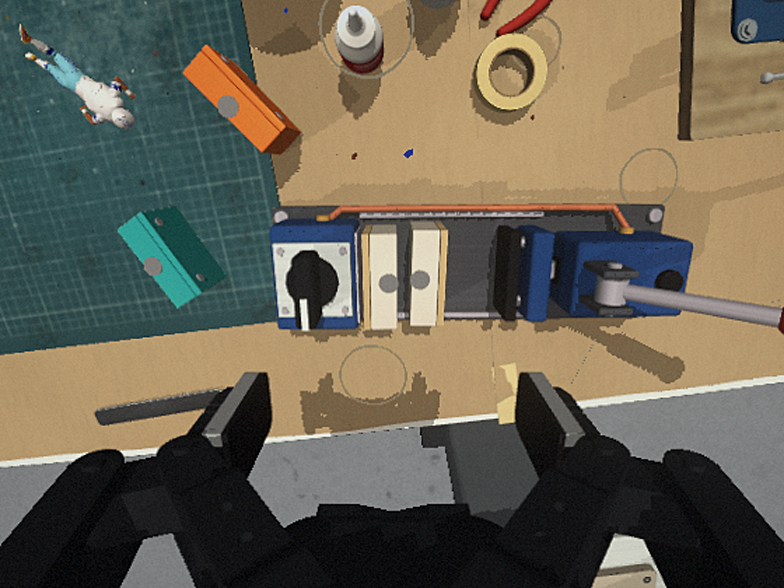

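Run:
```python
from h import *
for f in("w2.npz","w3.npz"):
    p=load(f); X,H,u,v=cloud(p); z=X[...,2]
    m=(z>101)&(z<112)&(np.hypot(X[...,0]-533,X[...,1]-237)<34)
    P=X[m]; print(f,len(P),rect(P)); c=P[:,:2].mean(0); U=np.linalg.svd(P[:,:2]-c,full_matrices=False)[2][0]; print(c,np.degrees(np.arctan2(U[1],U[0])))
    w=m&(H[...,1]<60)&(H[...,2]>150); Q=X[w][:,:2]; print(Q.mean(0),len(Q),np.degrees(np.arctan2(*(np.linalg.svd(Q-Q.mean(0),full_matrices=False)[2][0][::-1]))))
    im=np.zeros(z.shape,int)
    for a in sorted(set(v[m])): print(a,u[m&(v==a)].min(),u[m&(v==a)].max(),end="; ")
    print()
```

```text
w2.npz 767 (array([533. , 236.7]), array([55.4, 16.7]), 58.8, 767)
[533.61845347 236.55934131] -120.86468361985081
[525.33069968 223.93795501] 103 -121.13836415413077
27 155 156; 28 153 158; 29 152 159; 30 151 160; 31 150 160; 32 149 161; 33 148 162; 34 147 163; 35 147 164; 36 147 165; 37 148 165; 38 148 165; 39 149 166; 40 150 167; 41 151 167; 42 152 168; 43 152 169; 44 153 170; 45 154 171; 46 155 171; 47 156 172; 48 156 174; 49 157 174; 50 158 175; 51 158 176; 52 158 176; 53 159 176; 54 161 178; 55 161 178; 56 162 180; 57 163 180; 58 164 181; 59 164 182; 60 165 182; 61 166 183; 62 167 184; 63 168 184; 64 168 184; 65 169 185; 66 170 186; 67 171 187; 68 171 187; 69 172 187; 70 173 187; 71 174 186; 72 174 185; 73 176 185; 74 177 184; 75 178 183; 76 178 179; 
w3.npz 800 (array([533.8, 237.5]), array([16.2, 54.6]), 82.9, 800)
[534.94973961 236.58966476] 173.3090268825658
[518.85952877 239.22515681] 105 173.44575374821417
183 211 219; 184 209 221; 185 208 222; 186 208 223; 187 208 223; 188 208 223; 189 208 223; 190 208 223; 191 208 223; 192 208 223; 193 208 223; 194 208 223; 195 208 223; 196 208 223; 197 208 223; 198 208 223; 199 208 224; 200 209 223; 201 209 223; 202 209 224; 203 209 224; 204 209 223; 205 209 224; 206 209 224; 207 209 224; 208 209 224; 209 209 224; 210 209 224; 211 210 224; 212 210 224; 213 210 224; 214 210 225; 215 210 225; 216 210 224; 217 210 225; 218 210 224; 219 210 225; 220 210 225; 221 210 225; 222 210 225; 223 210 225; 224 211 225; 225 211 225; 226 211 225; 227 211 225; 228 211 225; 229 211 225; 230 211 225; 231 211 225; 232 212 225; 233 212 225; 234 213 223; 235 216 220;
```

The bar now stands at 173.3°, equal to the mark's direction, so the knob is set. The picture shows the jaw pad at about (507,270), with gaps between pad and half_b and between the halves (436–500). Now to the lever.

```bash
python3 -m handwheel '[{"delta_pos":[-0.6,-3.0,0.5],"yaw":0},{"delta_pos":[-0.6,-3.7,0],"yaw":0},{"delta_pos":[-0.6,-3.7,0],"yaw":0},{"delta_pos":[-0.6,-3.7,0],"yaw":0},{"delta_pos":[-0.6,-3.7,0],"yaw":0},{"delta_pos":[-0.6,-3.7,0],"yaw":0},{"delta_pos":[-0.6,-3.7,0],"yaw":0},{"delta_pos":[0,0,0],"yaw":0},{"delta_pos":[0,0,0],"yaw":0}]' -1
```

```text
clock: 8.77
eef_pos: [491.4, -78.2, 253.2]
tool_rot: [3.141, 0.002, -0.126]
force: [0.4, 1.1, -0.2]
width: 0.1
gripper_force: 0.0
```

```bash
python3 -m handwheel '[{"delta_pos":[0.45,-0.6,-2],"yaw":0},{"delta_pos":[0,0,-1.8],"yaw":0},{"delta_pos":[0,0,0],"yaw":0},{"delta_pos":[0,0,0],"yaw":0}]'
python3 -m handwheel '[{"delta_pos":[0,0,-0.5],"yaw":0},{"delta_pos":[0,0,-0.5],"yaw":0},{"delta_pos":[0,0,0],"yaw":0}]'
```

```text
clock: 9.1
eef_pos: [496.1, -80.2, 215.1]
tool_rot: [-3.141, 0.003, -0.119]
force: [0.7, -0.2, 0.3]
width: 0.3
gripper_force: 0.0
clock: 9.35
eef_pos: [496.6, -81.4, 205.9]
tool_rot: [-3.141, 0.0, -0.12]
force: [0.1, -0.4, 0.1]
width: 0.3
gripper_force: 0.0
```

```bash
python3 -m handwheel '[{"delta_pos":[-0.08,-0.7,-0.7],"yaw":0},{"delta_pos":[-0.08,-0.7,-0.7],"yaw":0},{"delta_pos":[-0.1,-0.87,-1.22],"yaw":0},{"delta_pos":[-0.09,-0.76,-1.31],"yaw":0},{"delta_pos":[0,0,0],"yaw":0}]'
python3 -m handwheel '[{"delta_pos":[-0.07,-0.61,-1.37],"yaw":0},{"delta_pos":[-0.06,-0.48,-1.42],"yaw":0},{"delta_pos":[-0.04,-0.34,-1.47],"yaw":0},{"delta_pos":[0,0,0],"yaw":0}]'
python3 -m handwheel '[{"delta_pos":[-0.01,-0.1,-0.7],"yaw":0},{"delta_pos":[-0.01,-0.06,-0.5],"yaw":0},{"delta_pos":[0,0,0],"yaw":0}]'
```

```text
clock: 9.77
eef_pos: [492.9, -113.6, 165.4]
tool_rot: [-3.141, 0.001, -0.123]
force: [0.5, 3.0, 3.6]
width: 0.3
gripper_force: 2.2
clock: 10.1
eef_pos: [491.3, -127.5, 123.2]
tool_rot: [3.141, 0.001, -0.122]
force: [0.7, 0.2, 4.7]
width: 0.2
gripper_force: 2.6
clock: 10.35
eef_pos: [491.4, -128.9, 112.8]
tool_rot: [3.141, -0.0, -0.122]
force: [-1.3, -0.3, 8.3]
width: -0.1
gripper_force: 3.4
```

```bash
python3 -m handwheel '[{"delta_pos":[0,0,-0.3],"yaw":0},{"delta_pos":[0,0,0],"yaw":0}]'; python3 -m handwheel '[{"delta_pos":[0,0,-0.2],"yaw":0},{"delta_pos":[0,0,0],"yaw":0}]'
python3 - <<'E'
from h import *
p=shot("wrist"); save(p,"w4",None,1.4)
np.savez("w4.npz",**{k:v for k,v in p.items() if k!="state"},state=json.dumps({k:np.asarray(v).tolist() for k,v in p["state"].items()}))
E
```

```text
clock: 10.52
eef_pos: [491.5, -129.0, 111.5]
tool_rot: [3.141, -0.001, -0.122]
force: [-2.8, 0.0, 16.5]
width: -0.1
gripper_force: 7.9
clock: 10.68
eef_pos: [491.6, -129.1, 111.1]
tool_rot: [3.141, -0.002, -0.122]
force: [-6.3, 1.6, 31.9]
width: -0.2
gripper_force: 16.1
```

View pics/w4.png

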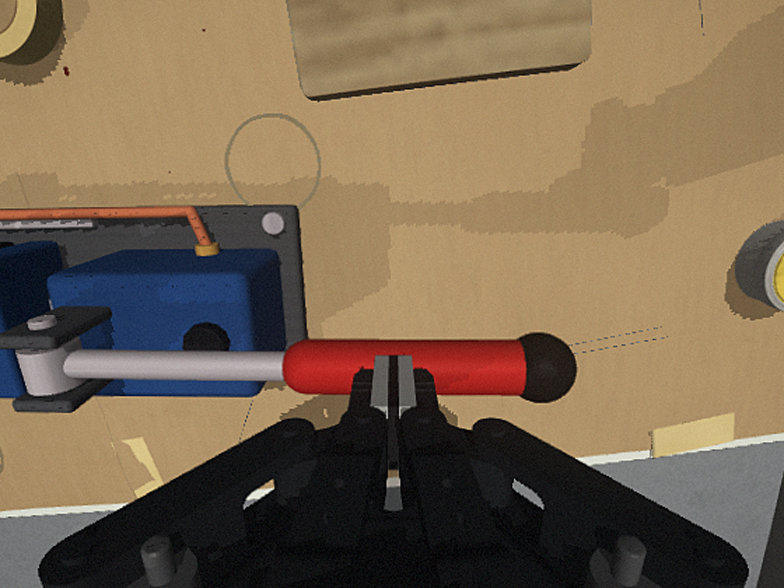

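The fingers sit centred on the grip at (395,365) and the lever is at its stop (z≈111.5). Returning up.

```bash
python3 -m handwheel '[{"delta_pos":[0,0,1.2],"yaw":0},{"delta_pos":[0.05,0.45,2.0],"yaw":0},{"delta_pos":[0.1,0.9,2.3],"yaw":0},{"delta_pos":[0.15,1.3,2.1],"yaw":0},{"delta_pos":[0.24,1.97,2.6],"yaw":0},{"delta_pos":[0,0,0],"yaw":0},{"delta_pos":[0,0,0],"yaw":0}]'
python3 - <<'E'
from h import *
p=shot("wrist"); save(p,"w5",None,1.4)
np.savez("w5.npz",**{k:v for k,v in p.items() if k!="state"},state=json.dumps({k:np.asarray(v).tolist() for k,v in p["state"].items()}))
X,H,u,v=cloud(p); ok=p["z_map"]>0
O=np.array([519.8,118.6]); c,s=np.cos(-.117),np.sin(-.117)
d=X[...,:2]-O; px=d[...,0]*c+d[...,1]*s; py=-d[...,0]*s+d[...,1]*c
m=ok&(abs(px)<36)&(py>-92)&(py<85)&(X[...,2]>40)&(X[...,2]<62); print(m.sum(), np.histogram(py[m],bins=range(-92,90,4)))
E
```

```text
clock: 11.32
eef_pos: [497.8, -81.4, 211.1]
tool_rot: [3.141, -0.004, -0.119]
force: [-0.7, -1.4, -0.4]
width: 0.2
gripper_force: 0.0
2409 (array([  0,   0,   0,   0,   0,   0,   0,   0, 650,   0,   0,   0,   0,
         0,  32, 449,   0,   1,   0,   0,   0,   0,   0,   0,   0, 499,
       466,   0,   0,   0,   0,   0,   0,   0,   0, 277,  35,   0,   0,
         0,   0,   0,   0,   0,   0]), array([-92, -88, -84, -80, -76, -72, -68, -64, -60, -56, -52, -48, -44,
       -40, -36, -32, -28, -24, -20, -16, -12,  -8,  -4,   0,   4,   8,
        12,  16,  20,  24,  28,  32,  36,  40,  44,  48,  52,  56,  60,
        64,  68,  72,  76,  80,  84,  88]))
```

The jaw moved (its rear face is now at y≈−58). About 51 mm remains to closure, so roughly 3 more strokes. Stroke 2.

```bash
cat > jaw.py <<'E'
from h import *
s=status.read_state(); p=shot("wrist"); X,H,u,v=cloud(p); ok=p["z_map"]>0
O=np.array([519.8,118.6]); c,sn=np.cos(-.117),np.sin(-.117)
d=X[...,:2]-O; px=d[...,0]*c+d[...,1]*sn; py=-d[...,0]*sn+d[...,1]*c
m=ok&(abs(px)<36)&(py>-92)&(py<82)&(X[...,2]>40)&(X[...,2]<62)
h,e=np.histogram(py[m],bins=range(-92,84)); print("faces(py,count)",[(int(a),int(n)) for a,n in zip(e,h) if n>40])
E
python3 -m handwheel '[{"delta_pos":[-0.1,-0.7,-1.2],"yaw":0},{"delta_pos":[-0.08,-0.7,-0.7],"yaw":0},{"delta_pos":[-0.1,-0.87,-1.22],"yaw":0},{"delta_pos":[-0.09,-0.76,-1.31],"yaw":0},{"delta_pos":[0,0,0],"yaw":0}]'
python3 -m handwheel '[{"delta_pos":[-0.07,-0.61,-1.37],"yaw":0},{"delta_pos":[-0.06,-0.48,-1.42],"yaw":0},{"delta_pos":[-0.04,-0.34,-1.47],"yaw":0},{"delta_pos":[0,0,0],"yaw":0}]'
python3 -m handwheel '[{"delta_pos":[-0.01,-0.1,-0.7],"yaw":0},{"delta_pos":[-0.01,-0.06,-0.5],"yaw":0},{"delta_pos":[0,0,0],"yaw":0},{"delta_pos":[0,0,0],"yaw":0}]'
```

```text
clock: 11.78
eef_pos: [491.7, -113.7, 162.7]
tool_rot: [-3.141, 0.003, -0.124]
force: [0.8, 2.5, 3.9]
width: -0.2
gripper_force: 2.3
clock: 12.12
eef_pos: [490.3, -127.1, 120.6]
tool_rot: [-3.141, 0.003, -0.123]
force: [0.7, 1.6, 6.0]
width: -0.1
gripper_force: 2.6
clock: 12.45
eef_pos: [490.5, -128.2, 111.6]
tool_rot: [3.142, 0.001, -0.122]
force: [-1.0, 2.9, 10.9]
width: 0.1
gripper_force: 5.7
```

```bash
python3 -m handwheel '[{"delta_pos":[0,0,-0.15],"yaw":0},{"delta_pos":[0,0,0],"yaw":0}]'
python3 -m handwheel '[{"delta_pos":[0,0,0.9],"yaw":0},{"delta_pos":[0.05,0.45,2.0],"yaw":0},{"delta_pos":[0.1,0.9,2.3],"yaw":0},{"delta_pos":[0.15,1.3,2.1],"yaw":0},{"delta_pos":[0.24,1.97,2.6],"yaw":0},{"delta_pos":[0,0,0],"yaw":0},{"delta_pos":[0,0,0],"yaw":0}]'
python3 jaw.py
```

```text
clock: 12.62
eef_pos: [490.5, -128.3, 111.3]
tool_rot: [3.142, 0.001, -0.122]
force: [-4.5, 2.6, 23.8]
width: -0.1
gripper_force: 11.6
clock: 13.2
eef_pos: [497.0, -81.7, 209.3]
tool_rot: [3.141, -0.002, -0.12]
force: [-0.9, -0.4, -0.4]
width: -0.1
gripper_force: 0.0
faces(py,count) [(-41, 56), (-40, 590), (-39, 136), (-14, 294), (-13, 133), (10, 112), (11, 336), (12, 381), (13, 91), (50, 104), (51, 166)]
```

```bash
python3 -m handwheel '[{"delta_pos":[-0.08,-0.7,-0.95],"yaw":0},{"delta_pos":[-0.07,-0.7,-0.7],"yaw":0},{"delta_pos":[-0.1,-0.87,-1.22],"yaw":0},{"delta_pos":[-0.09,-0.76,-1.31],"yaw":0},{"delta_pos":[0,0,0],"yaw":0}]'
python3 -m handwheel '[{"delta_pos":[-0.07,-0.61,-1.37],"yaw":0},{"delta_pos":[-0.06,-0.48,-1.42],"yaw":0},{"delta_pos":[-0.04,-0.34,-1.47],"yaw":0},{"delta_pos":[0,0,0],"yaw":0}]'
python3 -m handwheel '[{"delta_pos":[-0.01,-0.1,-0.7],"yaw":0},{"delta_pos":[-0.01,-0.06,-0.4],"yaw":0},{"delta_pos":[0,0,0],"yaw":0},{"delta_pos":[0,0,0],"yaw":0}]'
```

```text
clock: 13.67
eef_pos: [491.6, -114.2, 163.2]
tool_rot: [3.142, 0.004, -0.125]
force: [1.5, 2.7, 3.3]
width: -0.2
gripper_force: 2.3
clock: 14.0
eef_pos: [490.1, -127.5, 121.3]
tool_rot: [3.142, 0.004, -0.123]
force: [-0.1, 1.6, 6.0]
width: 0.1
gripper_force: 2.6
clock: 14.33
eef_pos: [490.2, -128.7, 112.6]
tool_rot: [3.141, 0.002, -0.122]
force: [-0.9, 2.0, 7.3]
width: 0.2
gripper_force: 3.4
```

```bash
python3 -m handwheel '[{"delta_pos":[0,0,-0.25],"yaw":0},{"delta_pos":[0,0,0],"yaw":0}]'
python3 -m handwheel '[{"delta_pos":[0,0,0.9],"yaw":0},{"delta_pos":[0.05,0.45,2.0],"yaw":0},{"delta_pos":[0.1,0.9,2.3],"yaw":0},{"delta_pos":[0.15,1.3,2.1],"yaw":0},{"delta_pos":[0.24,1.97,2.6],"yaw":0},{"delta_pos":[0,0,0],"yaw":0},{"delta_pos":[0,0,0],"yaw":0}]'
python3 jaw.py
```

```text
clock: 14.5
eef_pos: [490.3, -128.8, 111.5]
tool_rot: [3.141, 0.002, -0.122]
force: [-4.3, 2.3, 17.0]
width: -0.3
gripper_force: 8.6
clock: 15.08
eef_pos: [497.0, -81.8, 210.0]
tool_rot: [3.141, -0.002, -0.12]
force: [1.0, -0.1, 0.3]
width: 0.2
gripper_force: 0.0
faces(py,count) [(-23, 165), (-22, 528), (-21, 132), (3, 82), (4, 288), (5, 94), (51, 87)]
```

Pad has reached half_b and about 15 mm remains, so stroke 4 may become tight near its end. I'm taking it in small steps.

```bash
python3 -m handwheel '[{"delta_pos":[-0.08,-0.7,-1.0],"yaw":0},{"delta_pos":[-0.07,-0.7,-0.7],"yaw":0},{"delta_pos":[-0.1,-0.87,-1.22],"yaw":0},{"delta_pos":[-0.09,-0.76,-1.31],"yaw":0},{"delta_pos":[0,0,0],"yaw":0},{"delta_pos":[0,0,0],"yaw":0}]'
python3 -m handwheel '[{"delta_pos":[-0.07,-0.61,-1.37],"yaw":0},{"delta_pos":[-0.03,-0.24,-0.7],"yaw":0},{"delta_pos":[0,0,0],"yaw":0},{"delta_pos":[0,0,0],"yaw":0}]'
python3 -m handwheel '[{"delta_pos":[-0.03,-0.24,-0.72],"yaw":0},{"delta_pos":[0,0,0],"yaw":0},{"delta_pos":[0,0,0],"yaw":0}]'
```

```text
clock: 15.63
eef_pos: [491.9, -113.3, 165.3]
tool_rot: [3.141, 0.004, -0.123]
force: [-0.6, 1.2, 3.9]
width: -0.1
gripper_force: 1.9
clock: 15.97
eef_pos: [492.1, -121.1, 146.1]
tool_rot: [3.141, 0.001, -0.122]
force: [-0.1, 1.3, 5.6]
width: -0.1
gripper_force: 2.8
clock: 16.22
eef_pos: [491.8, -123.3, 139.2]
tool_rot: [3.141, 0.0, -0.121]
force: [-1.2, 1.5, 6.4]
width: -0.1
gripper_force: 3.1
```

```bash
python3 -m handwheel '[{"delta_pos":[-0.02,-0.12,-0.5],"yaw":0},{"delta_pos":[0,0,0],"yaw":0},{"delta_pos":[0,0,0],"yaw":0}]'
```

```text
clock: 16.47
eef_pos: [491.6, -124.6, 134.4]
tool_rot: [3.141, 0.0, -0.121]
force: [0.5, 1.2, 6.3]
width: -0.3
gripper_force: 3.4
```

```bash
python3 -m handwheel '[{"delta_pos":[-0.02,-0.12,-0.5],"yaw":0},{"delta_pos":[0,0,0],"yaw":0},{"delta_pos":[0,0,0],"yaw":0}]'
```

```text
clock: 16.72
eef_pos: [491.5, -125.8, 129.4]
tool_rot: [3.141, -0.0, -0.121]
force: [-0.6, 0.8, 6.0]
width: -0.1
gripper_force: 3.5
```

```bash
python3 -m handwheel '[{"delta_pos":[-0.02,-0.12,-0.5],"yaw":0},{"delta_pos":[0,0,0],"yaw":0},{"delta_pos":[0,0,0],"yaw":0}]'
```

```text
clock: 16.97
eef_pos: [491.4, -126.8, 124.4]
tool_rot: [3.141, -0.0, -0.121]
force: [-1.3, 1.6, 7.2]
width: -0.0
gripper_force: 3.7
```

```bash
python3 -m handwheel '[{"delta_pos":[-0.02,-0.1,-0.4],"yaw":0},{"delta_pos":[0,0,0],"yaw":0},{"delta_pos":[0,0,0],"yaw":0}]'
```

```text
clock: 17.22
eef_pos: [491.3, -127.5, 120.5]
tool_rot: [-3.141, -0.0, -0.121]
force: [-0.1, 2.1, 9.1]
width: 0.1
gripper_force: 4.0
```

```bash
python3 -m handwheel '[{"delta_pos":[0,0,0],"yaw":0},{"delta_pos":[0,0,0],"yaw":0}]'; python3 -c "
from h import *
for i in range(4):
    p=get_image('top'); s=status.read_state(); print(s['clock'],np.round(s['force'],1),np.round(s['gripper_force'],2))"
```

```text
clock: 17.38
eef_pos: [491.3, -127.5, 120.6]
tool_rot: [-3.141, -0.0, -0.121]
force: [-0.2, 2.3, 8.0]
width: 0.2
gripper_force: 4.0
17.4333 [0.1 2.4 8.7] 3.97
17.4833 [-0.6  3.   7.3] 3.97
17.5333 [-0.3  2.2  7.6] 3.97
17.5833 [-0.8  2.5  7.5] 3.97
```

```bash
python3 -m handwheel '[{"delta_pos":[-0.01,-0.06,-0.3],"yaw":0},{"delta_pos":[0,0,0],"yaw":0},{"delta_pos":[0,0,0],"yaw":0}]'; python3 -c "
from h import *
for i in range(4):
    p=get_image('top'); s=status.read_state(); print(s['clock'],np.round(s['force'],1),np.round(s['gripper_force'],2))"
```

```text
clock: 17.83
eef_pos: [491.2, -127.9, 117.6]
tool_rot: [-3.141, -0.0, -0.121]
force: [-0.3, 2.2, 8.3]
width: -0.2
gripper_force: 4.2
17.8833 [-0.2  2.4  8.2] 4.22
17.9333 [0.1 2.4 7.7] 4.22
17.9833 [-0.2  2.5  8.1] 4.22
18.0333 [-0.8  2.4  8.5] 4.22
```

```bash
python3 -m handwheel '[{"delta_pos":[-0.01,-0.04,-0.25],"yaw":0},{"delta_pos":[0,0,0],"yaw":0},{"delta_pos":[0,0,0],"yaw":0}]'; python3 -c "
from h import *
for i in range(2):
    p=get_image('top'); s=status.read_state(); print(s['clock'],np.round(s['force'],1),np.round(s['gripper_force'],2))"
```

```text
clock: 18.28
eef_pos: [491.2, -128.3, 115.2]
tool_rot: [-3.141, -0.0, -0.121]
force: [-0.3, 1.7, 9.2]
width: -0.3
gripper_force: 4.4
18.3333 [-0.9  2.6  9.1] 4.41
18.3833 [-0.7  2.7  9.7] 4.41
```

```bash
python3 -m handwheel '[{"delta_pos":[0,-0.02,-0.2],"yaw":0},{"delta_pos":[0,0,0],"yaw":0},{"delta_pos":[0,0,0],"yaw":0}]'; python3 -c "
from h import *
for i in range(2):
    p=get_image('top'); s=status.read_state(); print(s['clock'],np.round(s['force'],1),np.round(s['gripper_force'],2))"
```

```text
clock: 18.63
eef_pos: [491.2, -128.5, 113.2]
tool_rot: [-3.141, -0.0, -0.121]
force: [0.1, 3.0, 8.7]
width: -0.2
gripper_force: 4.6
18.6833 [0.1 3.2 9.2] 4.6
18.7333 [-0.7  3.2  9.8] 4.6
```

About +2 N over the previous stroke, not yet the 3 N. I'll finish this stroke at the stop and return.

```bash
python3 -m handwheel '[{"delta_pos":[0,0,-0.25],"yaw":0},{"delta_pos":[0,0,0],"yaw":0},{"delta_pos":[0,0,0],"yaw":0}]'
python3 -m handwheel '[{"delta_pos":[0,0,0.6],"yaw":0},{"delta_pos":[0.05,0.45,2.0],"yaw":0},{"delta_pos":[0.1,0.9,2.3],"yaw":0},{"delta_pos":[0.15,1.3,2.1],"yaw":0},{"delta_pos":[0.24,1.97,2.6],"yaw":0},{"delta_pos":[0,0,0],"yaw":0},{"delta_pos":[0,0,0],"yaw":0}]'
python3 jaw.py
```

```text
clock: 18.98
eef_pos: [491.2, -128.6, 111.5]
tool_rot: [-3.141, -0.001, -0.121]
force: [-1.9, 2.8, 16.3]
width: -0.3
gripper_force: 8.2
clock: 19.57
eef_pos: [496.9, -82.2, 207.0]
tool_rot: [3.141, -0.002, -0.119]
force: [-1.0, -0.3, -0.9]
width: -0.0
gripper_force: 0.0
faces(py,count) [(-5, 454), (-4, 394), (18, 143), (19, 66)]
```

Jaw geometry: it moved 17.5 mm and the pad plate 14.3 mm, so the pad is compressed about 3.2 mm and the halves are closed. Only a small part of stroke 5 should be needed, so I take small steps.

```bash
python3 -m handwheel '[{"delta_pos":[-0.03,-0.2,-0.4],"yaw":0},{"delta_pos":[-0.05,-0.4,-0.4],"yaw":0},{"delta_pos":[0,0,0],"yaw":0},{"delta_pos":[0,0,0],"yaw":0}]'
```

```text
clock: 19.95
eef_pos: [494.8, -89.5, 196.7]
tool_rot: [3.141, 0.002, -0.123]
force: [1.8, 0.7, 1.0]
width: -0.2
gripper_force: 0.9
```

```bash
python3 -m handwheel '[{"delta_pos":[-0.04,-0.35,-0.35],"yaw":0},{"delta_pos":[0,0,0],"yaw":0},{"delta_pos":[0,0,0],"yaw":0}]'; python3 -c "
from h import *
for i in range(2):
    p=get_image('top'); s=status.read_state(); print(s['clock'],np.round(s['force'],1),np.round(s['gripper_force'],2))"
```

```text
clock: 20.2
eef_pos: [494.7, -92.1, 193.9]
tool_rot: [-3.141, 0.001, -0.121]
force: [-1.4, 1.3, 1.4]
width: 0.0
gripper_force: 1.4
20.25 [-0.7  2.1  1.2] 1.36
20.3 [-0.8  2.4  1.8] 1.34
```

```bash
python3 -m handwheel '[{"delta_pos":[-0.04,-0.35,-0.35],"yaw":0},{"delta_pos":[0,0,0],"yaw":0},{"delta_pos":[0,0,0],"yaw":0}]'; python3 -c "
from h import *
for i in range(2):
    p=get_image('top'); s=status.read_state(); print(s['clock'],np.round(s['force'],1),np.round(s['gripper_force'],2))"
```

```text
clock: 20.55
eef_pos: [494.5, -95.0, 190.7]
tool_rot: [-3.141, 0.001, -0.121]
force: [-0.7, 4.3, 2.9]
width: 0.1
gripper_force: 2.8
20.6 [-2.6  4.7  4.1] 2.76
20.65 [-1.4  4.6  3. ] 2.75
```

```bash
python3 -m handwheel '[{"delta_pos":[-0.04,-0.35,-0.35],"yaw":0},{"delta_pos":[0,0,0],"yaw":0},{"delta_pos":[0,0,0],"yaw":0}]'; python3 -c "
from h import *
for i in range(2):
    p=get_image('top'); s=status.read_state(); print(s['clock'],np.round(s['force'],1),np.round(s['gripper_force'],2))"
```

```text
clock: 20.9
eef_pos: [494.2, -97.9, 187.2]
tool_rot: [-3.14, 0.001, -0.12]
force: [-1.0, 6.7, 5.0]
width: -0.4
gripper_force: 3.6
20.95 [-1.8  7.6  4.6] 3.57
21.0 [-0.9  6.7  4.3] 3.57
```

```bash
python3 jaw.py; sed -i 's/range(-92,84)/np.arange(-92,84,.5)/; s/int(a),int(n)/float(a),int(n)/; s/n>40/n>30/' jaw.py; python3 jaw.py
```

```text
faces(py,count) [(-5, 275), (-4, 703), (-3, 172), (18, 104), (19, 68)]
faces(py,count) [(-5.0, 70), (-4.5, 224), (-4.0, 394), (-3.5, 316), (-3.0, 136), (-2.5, 33), (18.0, 43), (18.5, 49), (19.0, 36)]
```

```bash
cat > f.py <<'E'
from h import *
F=[]
for i in range(4):
    get_image('top'); s=status.read_state(); F.append(np.r_[s['force'],s['gripper_force'],s['eef_pos']])
F=np.mean(F,0); fy=.993*F[1]+.117*F[0]; a=np.arcsin(min(1,(F[6]-107)/151)); print("F",F.round(2),"a",a.round(3),"normal",round(fy*np.sin(a)+F[2]*np.cos(a),2))
E
python3 -m handwheel '[{"delta_pos":[-0.03,-0.2,-0.3],"yaw":0},{"delta_pos":[0,0,0],"yaw":0}]' | head -2; python3 f.py
```

```text
clock: 21.27
eef_pos: [493.9, -100.0, 184.3]
F [ -2.22   6.54   5.56   3.97 493.92 -99.87 184.43] a 0.538 normal 7.98
```

```bash
cat >> jaw.py <<'E'
j=py[m]; 
for lo,hi in((-7,0),(15,24)):
    q=j[(j>lo)&(j<hi)]; print(lo,len(q),np.median(q).round(2),q.mean().round(2))
E
python3 jaw.py; sed 's/p=shot("wrist")/p=load("w5.npz")/;s/s=status.read_state(); //' jaw.py > /dev/null
```

```text
faces(py,count) [(-4.5, 71), (-4.0, 226), (-3.5, 373), (-3.0, 326), (-2.5, 168), (-2.0, 47), (18.5, 39), (19.0, 34)]
-7 1224 -3.08 -3.08
15 141 18.91 18.96
```

```bash
python3 -m handwheel '[{"delta_pos":[-0.03,-0.25,-0.35],"yaw":0},{"delta_pos":[0,0,0],"yaw":0}]' | head -2; python3 f.py; python3 jaw.py
```

```text
clock: 21.68
eef_pos: [493.6, -102.5, 180.8]
F [  -2.3     6.55    6.12    4.19  493.65 -102.32  180.96] a 0.512 normal 8.39
faces(py,count) [(-3.5, 103), (-3.0, 261), (-2.5, 415), (-2.0, 297), (-1.5, 129)]
-7 1263 -2.18 -2.19
15 75 19.22 19.27
```

```bash
python3 -m handwheel '[{"delta_pos":[-0.03,-0.25,-0.4],"yaw":0},{"delta_pos":[0,0,0],"yaw":0}]' | head -2; python3 f.py; python3 jaw.py
```

```text
clock: 22.1
eef_pos: [493.3, -105.1, 176.8]
F [  -2.09    6.64    6.84    4.42  493.34 -104.89  177.02] a 0.482 normal 9.0
faces(py,count) [(-3.0, 51), (-2.5, 166), (-2.0, 344), (-1.5, 421), (-1.0, 255), (-0.5, 91)]
-7 1335 -1.39 -1.4
15 25 19.41 19.52
```

Normal lever force is 9.0 N against about 4–5 N free at this angle, with the pad compressed about 5.5 mm: distinctly stiffer. Stopping here and letting the lever rise.

```bash
python3 -m handwheel '[{"delta_pos":[0.05,0.4,0.6],"yaw":0},{"delta_pos":[0.05,0.6,0.9],"yaw":0},{"delta_pos":[0.08,0.9,1.2],"yaw":0},{"delta_pos":[0.05,0.4,2],"yaw":0},{"delta_pos":[0,0.5,3],"yaw":0},{"delta_pos":[0,1.5,3],"yaw":0},{"delta_pos":[0,3,1],"yaw":0},{"delta_pos":[0,3,0],"yaw":0},{"delta_pos":[0,0,0],"yaw":0},{"delta_pos":[0,0,0],"yaw":0}]'
python3 - <<'E'
from h import *
p=shot("wrist"); save(p,"w6",None,1.4)
np.savez("w6.npz",**{k:v for k,v in p.items() if k!="state"},state=json.dumps({k:np.asarray(v).tolist() for k,v in p["state"].items()}))
E
python3 fit.py w6.npz; python3 jaw.py
```

```text
clock: 23.18
eef_pos: [496.1, -2.4, 294.4]
tool_rot: [3.141, -0.002, -0.118]
force: [0.5, -1.4, 0.2]
width: -0.0
gripper_force: 0.0
head (array([534.2, 236.6]), array([69.5, 87.5]), 82.6, 865) 61.9
housing (array([503.2, -18.2]), array([93.7, 61.9]), 83.2, 2187) 73.9
headall (array([538.2, 274. ]), array([179.1,  89. ]), 82.8, 3441) 65.6
halves (array([525.7, 172.3]), array([55.6, 81.7]), 88.5, 2353) 70.0
knobbar (array([533.3, 236.3]), array([16.6, 55.8]), 81.7, 695) 105.0
knob (array([532.6, 236.4]), array([16.6, 57.3]), 81.7, 762) 105.4
grip [496.2 -97.4 204.8] [-0.089 -0.746  0.66 ] yaw(-y axis) -6.805097879365658 [ 480. -132.  168.] [508. -59. 234.]
mark [506.4 238.7  66.9] 11
white [518.8 239.  106.8] 84
faces(py,count) [(-2.5, 64), (-2.0, 138), (-1.0, 51)]
-7 286 -1.77 -1.62
15 76 18.51 18.58
```

View pics/w6.png

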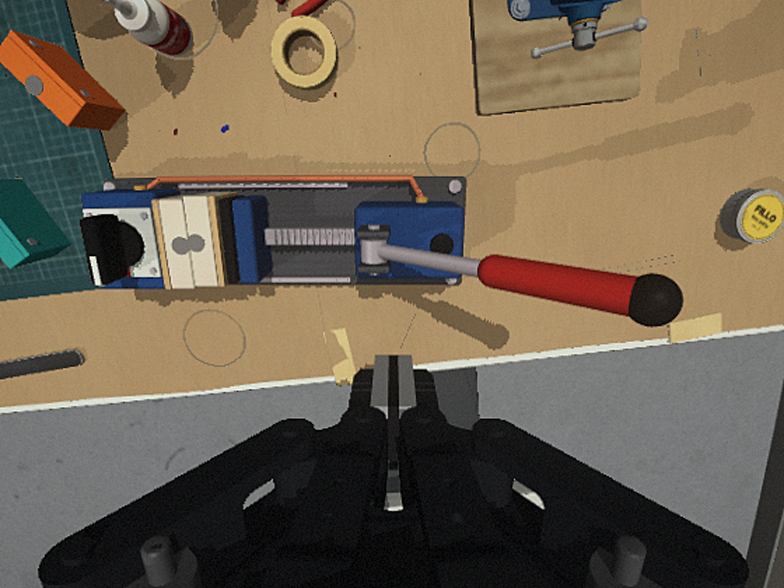

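The picture shows the halves shut between the head and the pad at (160–235, 240), the jaw behind them, the lever fully raised (ball at (655,300)), and the fingers clear. Handing in.

```bash
python3 -c "
from cell import ctrl
print(ctrl.finish_job())"
```

```text
the job is handed in; nothing more can be done
None
```

I set the knob on the red mark and pumped four full strokes plus part of a fifth, until the lever turned distinctly stiffer. I then let the lever come back up and handed the job in with the mould shut and the robot clear; no verdict came back.

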